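# Push a board carrier home and lock its pin round the corner

### The job

On the electronics bench, dock the circuit board in the test fixture: push the upright knob along the L-shaped slot so that the carrier runs fully home towards the contact block, then push the knob sideways round the corner to the closed end of the slot, and come away. Only push the knob with the outside of the fingers: do not take it between them, and do not touch the circuit board. Leave the other things on the bench where they are, including the small plug lying on the slot plate.

Things in the scene. Friction and masses are not known exactly. Their poses are not given: they have to be found in the camera images.
- fixture: Fixed test fixture, dark steel base 260 x 230 x 12 mm (x -130..130, y -95..135 mm). Origin on the bench surface, x along the long leg of the slot towards the contact block, y left, z up. Right half: bright steel plate, x -75..75, y -75..30 mm, top at z 30 mm, with an L-shaped slot 16 mm wide. Left half: two rails, y 51..130 mm, top z 22 mm. Position and yaw vary.
- slot_corner (a point): Corner of the L-shaped slot, on its centre line in the top of the plate (z 30 mm), fixture x 40, y 0 mm: the knob's axis when the carrier is home. The long leg comes here along y = 0 from x -45 mm. The pin under the knob is 10 mm thick, so it enters the short leg only with the carrier within about 3 mm of its end stop.
- slot_end (a point): Closed end of the slot's short leg: the knob's axis when fully locked, at fixture x 40, y -38 mm, z 30 mm. The short leg runs from the corner towards the fixture's -y.
- contact_block (a point): Top centre of the fixed black contact block at the far end of the rails: it spans fixture x 93..125, y 50..131 mm and stands to z 55 mm. The board's edge enters it when the carrier is home.
- carrier (a joint): Slide of the carrier with the board and the knob along the fixture's +x, in m: 0 = fully out (knob axis at x -45 mm), 0.085 = end stop, board in the contact block (knob axis at x +40 mm). Starts between 0 and 0.03. Friction about 2.5 N and light damping, no spring: it stays where it is left.
- latch (a joint): Slide of the pin and knob across the carrier, towards the fixture's -y, in m: 0 = in the long leg, 0.038 = closed end of the short leg. Starts at 0. Friction about 2 N, no spring: it stays where it is left. Blocked by the slot plate until the carrier is home.
- knob_mid (a point): Centre of the knob, 53 mm above the bench. The knob is a plain upright brass cylinder 20 mm in diameter, from z 34 to z 72 mm, standing on the pin just above the slot plate (4 mm gap). It cannot be pulled out or turn.
- board_mid (a point): Top centre of the green circuit board, 102 (along fixture x) x 57 mm, top at z 29 mm with parts up to z 37 mm, fixed on the grey carrier left of the slot and moving with it. This point lies 5 mm further along +x than the knob's axis and 90 mm to its left (+y) while the knob is in the long leg. Not to be touched.
- plug: Loose small black plug with a steel nose, 32 x 14 x 10 mm, lying on the slot plate at about fixture x -45, y -52 mm. Origin at its underside. To be left alone.
- spool: Loose upright solder spool, 64 mm in diameter, 50 mm tall, on the bench to the right of the fixture (about 55 mm beyond the base's right edge, to the centre). Origin at the centre of its underside. To be left alone.
- jar: Loose small white jar with black lid, 44 mm in diameter, 45 mm tall, to the right of the fixture too; it and the spool may have changed places. Origin at the centre of its underside. To be left alone.
- screwdriver: Loose screwdriver, 170 mm long, lying on the bench left of the fixture, roughly along its x. To be left alone.
- tin: Loose open aluminium tin, 120 x 90 x 32 mm, far left on the bench. To be left alone.
- meter: Loose black multimeter, 160 x 80 x 34 mm (knob to 42 mm), far right on the bench. To be left alone.

How it is judged:
On the way:
1. the carrier is pushed home, the pin at the corner of the slot (value of joint carrier above 0.079 m and value of joint latch below 0.012 m).
At the end, for the whole second after the job is handed in: The carrier is within 6 mm of its end stop (0.079 of 0.085 m), the pin within 5 mm of the closed end of the short leg (0.033 of 0.038 m), and both are at rest (value of joint carrier above 0.079 m and value of joint latch above 0.033 m and velocity of joint carrier between -0.01 and 0.01 m/s and velocity of joint latch between -0.01 and 0.01 m/s); the robot touches nothing.
It fails at once if the knob is taken between the fingers (grasp point within 12 mm of its axis and less than 28 mm above its centre) (horizontal distance between the grasp point and knob_mid below 0.012 m and z of the grasp point in the frame of knob_mid below 0.028 m).
It fails at once if the circuit board is touched (over 1 N) (contact force between any of the fingers, the arm and carrier_c2 above 1 N).
It fails at once if a bystander is moved or lifted (plug over 15 mm, the others over 30 mm) (distance of plug from where it was at the start of the episode above 0.015 m or distance of any of spool, jar, screwdriver, tin, meter from where it was at the start of the episode above 0.03 m).
It also fails if it takes over 45 s, if anything falls off the work surface, if the arm or the gripper's body presses on something with over 40 N, if the wrist force passes 120 N, or if a joint passes its speed limit or range.

### The arm

A 6-joint arm with a two-finger parallel gripper is mounted at the origin on the work surface. World frame = base frame: x ahead of the robot, y to its left, z up, the work surface at z = 0. Lengths are in m, angles in rad, forces in N, time in s.
With the tool pointing down it reaches from about 0.35 to 0.775 m from the base axis. Payload 7.3 kg.
Tool frame: the origin (TCP) lies midway between the tips of the shut fingers; the grasp point (between the pads) lies 19 mm behind it; z points along the fingers, y is the direction in which the jaws open and shut (so a half turn about z gives the same grasp; the last joint's range is limited). The gripper opens to 92 mm and grips with 3 to 60 N. Pads are 19 mm wide; open, the fingers measure 130 mm over their backs; the gripper's body (75 mm by 190 mm) begins 47 mm behind the grasp point.
Start: joints at [-1.487, 0.342, 1.524, -0, 1.275, -0.146], TCP at [0.12, -0.511, 0.227] pointing down, gripper open.
Joint ranges: [-2.53, 2.53], [-0.77, 2.02], [0.04, 2.7], [-1, 4.14], [0.28, 2.66], [-3.11, 3.11]. Speed limits (rad/s): [2.57, 2.57, 3.14, 3.14, 3.14, 3.14].

### API

Orientations are given as [roll, pitch, yaw] about the fixed x, y, z axes, in that order (R = Rz(yaw) Ry(pitch) Rx(roll)).
In Python, from cell import robot gives the robot as it stands.
- The arm moves only by the tool step_arm, never from a script. Its argument "moves" is a list that holds one entry, the list of rows, each a list of 4 numbers: the shift along the tool's x, y, z in m, then the turn about the tool's z in rad. In form: [[[dx, dy, dz, roll], ...]]. A call has 1 to 8 rows; each row shifts and turns the commanded pose from where the row before left it, along the tool's axes as they then stand; what a row does not reach is not made up. A row lasts 1/12 s, in which the tool goes at most 41.7 mm and 7.16 degrees, less where a joint would pass 70% of its speed; a pose out of reach is approached as far as the arm can. A call with a gripper value outside its range is refused whole. "hand" is the opening, from 0 (shut) to 1 (fully open), set as the call begins (left out, the last holds). The fingers move at their own pace and stop on an object; "force" is the grip in N (left out, the last holds). Time passes only in rows, so rows that do not move let the fingers close. It gives the time, the measured TCP pose, the force and the opening at its end, in the units of the state.
- robot.observe(): the state, without advancing time (a new reading comes with each control period).
- robot.read_camera(name): name is "side" or "top"; returns a dict with "frame" (400x640x3 uint8, red, green, blue), "fovy" (degrees; the focal length in pixels is half the picture's height over the tangent of half this angle, whatever the lens; pixels are square), "cx", "cy" (the principal point, pixels), "k1" (the pictures are not rectified: a ray, as slopes to the right and down, at radius r is drawn at 1 + k1 r^2 times it, then the intrinsics apply), "R" (3x3) and "t" (3): a world point X has camera coordinates R X + t. Camera axes: x right, y down, z forward; pixel columns grow to the right and rows downward; lengths in m; the calibration is good to about 2 mm. A picture is of the moment at which its call begins. There is no depth.
- robot.hand_in(): hands the job in, once; it reports no verdict.
The state is a dict: "time": time; "qpos": joint angles; "qvel": joint speeds; "joint_efforts": joint torques, N m; "tool_pos": TCP position; "tool_rot": TCP orientation; "contact_force": force on the tool from outside, world axes, zero at the start; "torque": the same for the moment, N m; "opening": finger opening in m.
Only numpy, scipy, OpenCV 4.12 (cv2) and the standard library are available. Lean on these libraries where they do the work, as an engineer would, in place of code of your own. Each camera call takes 0.05 s, during which the arm holds its last target.

## Working session

There is one attempt and no reset: what is moved stays moved. The work goes in short steps, Python scripts to look and compute and a tool call to move; the robot and the scene stay as the last step left them, time stands still between calls to the robot, and variables do not carry over. Pictures are saved under pics/ and viewed, and the job is handed in when it is done.

Besides the shell and the picture viewer there is one more tool, called after "Call:" in YAML: its name, and indented under it one key for each argument. step_arm: Moves the arm, as the interface text tells. Its arguments: {"type":"object","properties":{"moves":{"type":"array","items":{"type":"array","items":{"type":"array","items":{"type":"number"}}}},"hand":{"type":"number"},"force":{"type":"number"}},"required":["moves"]}

```bash
mkdir -p pics
cat > h.py <<'E'
import numpy as np, cv2
from cell import robot
def cam(n):
    c=robot.read_camera(n); return c
def K(c):
    h=c["frame"].shape[0]; f=h/2/np.tan(np.radians(c["fovy"])/2)
    return np.array([[f,0,c["cx"]],[0,f,c["cy"]],[0,0,1.]]), np.array([c["k1"],0,0,0,0.])
def proj(c,P):
    k,d=K(c); r,_=cv2.Rodrigues(np.array(c["R"])); 
    return cv2.projectPoints(np.array(P,float).reshape(-1,3),r,np.array(c["t"],float),k,d)[0].reshape(-1,2)
def back(c,uv,z):
    k,d=K(c); R=np.array(c["R"]);t=np.array(c["t"])
    n=cv2.undistortPoints(np.array(uv,float).reshape(-1,1,2),k,d).reshape(-1,2)
    o=-R.T@t; r=np.c_[n,np.ones(len(n))]@R
    return o+r*((z-o[2])/r[:,2])[:,None]
E
python3 - <<'E'
from h import *
for n in("top","side"):
    c=cam(n); cv2.imwrite(f"pics/{n}0.png",c["frame"][:,:,::-1]); print(n,c["fovy"],c["k1"],-np.array(c["R"]).T@c["t"])
s=robot.observe();print(s)
E
```

```text
top 56.50511630854942 -0.043698391216816214 [ 0.47710154 -0.01862437  1.1293281 ]
side 53.37906404441741 -0.005777478519377825 [0.10359889 0.91180845 0.87511044]
{'time': 0.1, 'qpos': array([-1.48699378e+00,  3.42645239e-01,  1.52489937e+00,  3.99709183e-06,
        1.27541234e+00, -1.45995731e-01]), 'qvel': array([-1.00622564e-03,  1.43352488e-03, -1.78869910e-03,  1.34500844e-05,
       -1.42801450e-03,  8.91794288e-04]), 'joint_efforts': array([ 1.41722463e-03, -4.32007205e+01, -2.44691616e+01,  7.18729338e-02,
        5.26969868e-02, -5.77255628e-05]), 'tool_pos': array([ 0.11957995, -0.51083374,  0.22612624]), 'tool_rot': array([-3.14024343e+00, -2.02255990e-04,  2.29796979e-01]), 'contact_force': array([-0.31778925,  0.39961609, -0.59269301]), 'torque': array([ 7.66971273e-05,  6.27325346e-02, -4.79291288e-03]), 'opening': 0.09177891840546966}
```

View pics/top0.png

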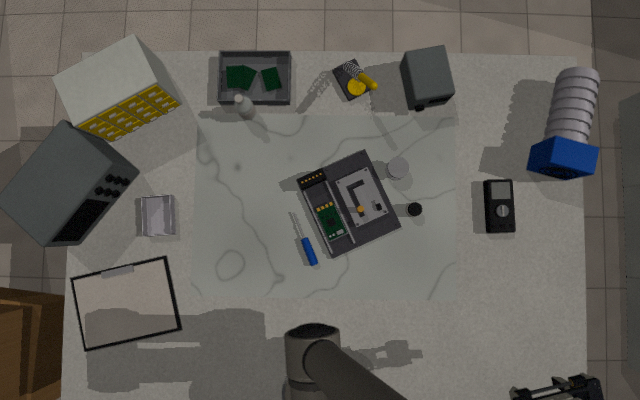

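View pics/side0.png

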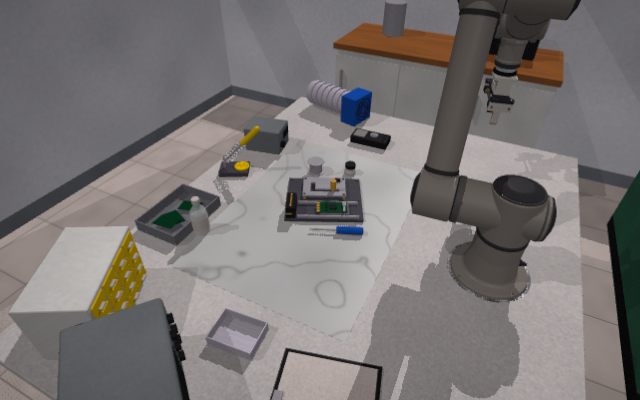

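The top view shows the fixture around (350,203), with the contact block at the upper left (312,178) and the knob near (360,208). I'll zoom in to measure.

Run:
```python
import cv2
a=cv2.imread("pics/top0.png")[140:270,280:440]; cv2.imwrite("pics/topz.png",cv2.resize(a,None,fx=4.6,fy=4.6,interpolation=cv2.INTER_CUBIC))
a=cv2.imread("pics/side0.png")[145:245,265:385]; cv2.imwrite("pics/sidez.png",cv2.resize(a,None,fx=6,fy=6,interpolation=cv2.INTER_CUBIC))
```

```text
(no output)
```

View pics/topz.png

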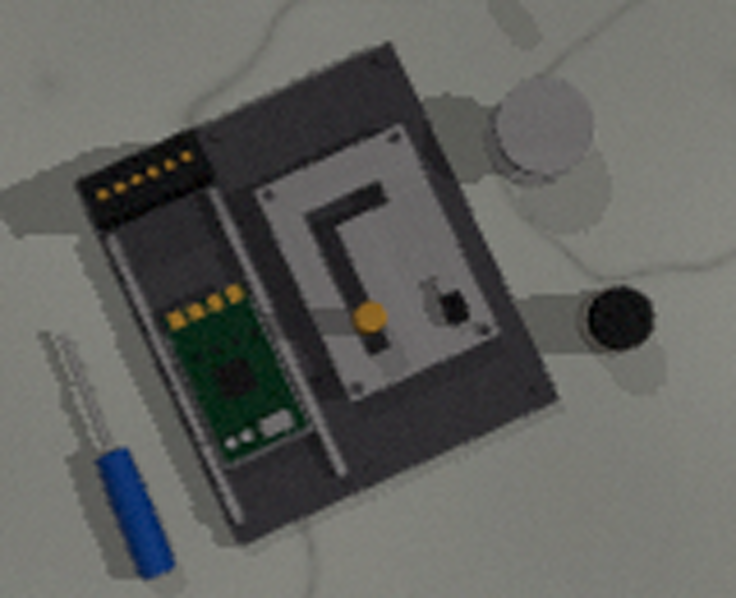

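View pics/sidez.png

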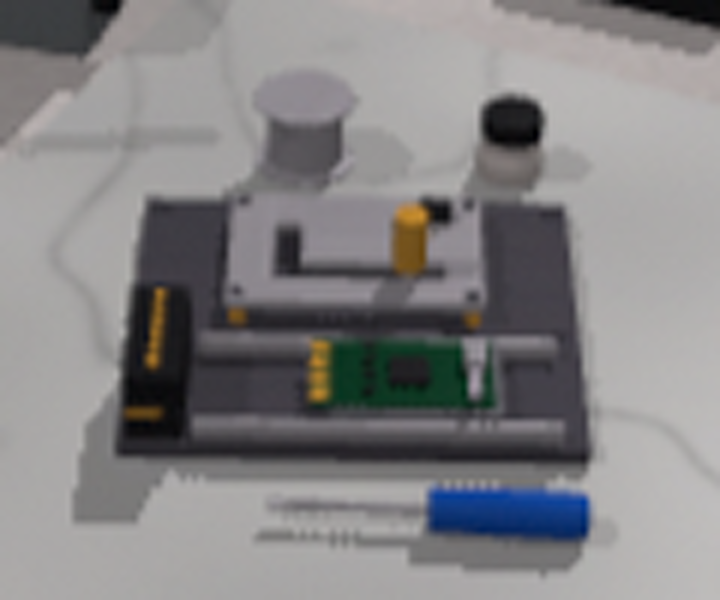

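```bash
cat > fit.py <<'E'
from h import *
from scipy.optimize import least_squares
T=[((390,43),(130,-95,12)),((557,400),(-130,-95,12)),((243,543),(-130,135,12)),((402,124),(75,-75,30)),((257,187),(75,30,30)),((353,402),(-75,30,30)),((497,332),(-75,-75,30))]
S=[((118,453),(130,135,12)),((588,460),(-130,135,12)),((568,203),(-130,-95,12)),((148,200),(130,-95,12)),((222,303),(75,30,30)),((485,303),(-75,30,30)),((232,195),(75,-75,30)),((475,203),(-75,-75,30))]
ct,cs=cam("top"),cam("side")
ut=lambda p:np.array([280,140])+(np.array(p)+.5)/4.6-.5
us=lambda p:np.array([265,145])+(np.array(p)+.5)/6-.5
def W(p,q):
    q=np.array(q)/1000; c,s=np.cos(p[2]),np.sin(p[2])
    return np.c_[p[0]+c*q[:,0]-s*q[:,1],p[1]+s*q[:,0]+c*q[:,1],q[:,2]]
qt=[b for a,b in T];qs=[b for a,b in S];pt=ut([a for a,b in T]);ps=us([a for a,b in S])
fs={'top':lambda p:(proj(ct,W(p,qt))-pt).ravel(),'side':lambda p:(proj(cs,W(p,qs))-ps).ravel()}
for n,f in list(fs.items())+[('both',lambda p:np.r_[fs['top'](p),fs['side'](p)])]:
    r=least_squares(f,[.45,-.07,.43]); print(n,r.x,np.abs(r.fun).max(), np.sqrt((r.fun**2).mean()))
p=r.x
kt=back(ct,ut([(370,317)]),.072)[0]; ks=back(cs,us([(411,212)]),.072)[0]
c,s=np.cos(p[2]),np.sin(p[2])
for k in(kt,ks):
    d=k[:2]-p[:2]; print("knob",k,"fixture",c*d[0]+s*d[1],-s*d[0]+c*d[1])
print("corner,end",W(p,[(40,0,30),(40,-38,30)]))
for n,uv,z in(("spool",(543,125),.05),("jar",(620,318),.045),("plug",(453,307),.04)):
    d=(back(ct,ut([uv]),z)[0]-[p[0],p[1],0]);print(n,c*d[0]+s*d[1],-s*d[0]+c*d[1])
E
python3 fit.py
```

```text
top [ 0.5747974  -0.0913803   0.44151996] 0.9873055683268035 0.5124122240677386
side [ 0.57385869 -0.08878155  0.44410564] 0.866502060974824 0.5495958537291165
both [ 0.57459346 -0.09071843  0.44289857] 1.2999589555064688 0.5768632188297478
knob [ 0.54544985 -0.10396778  0.072     ] fixture -0.03200977531905992 0.0005188288576919199
knob [ 0.54721904 -0.1064094   0.072     ] fixture -0.03145766967543164 -0.002445414253419558
corner,end [[ 0.61073399 -0.07357603  0.03      ]
 [ 0.62701927 -0.10790953  0.03      ]]
spool 0.03367536943417068 -0.1534653267150115
jar -0.09790693970119246 -0.14600464239565614
plug -0.04745851430286757 -0.05344506955667873
```

Call:
step_arm:
  moves:
    - [[0,0,0,-0.053],[0,0,0,-0.053],[0,0,0,-0.053],[0,0,0,-0.053],[0.01,-0.004,0,0],[0.02,-0.007,0,0],[0.02,-0.007,0,0],[0.02,-0.007,0,0]]
  hand: 0

```text
time: 0.87
tool_pos: [0.173, -0.4573, 0.2265]
tool_rot: [-3.141, -0.0, 0.439]
contact_force: [0.6, 0.2, -0.4]
opening: 0.0433
```

Call:
step_arm:
  moves:
    - [[0.022,-0.008,0,0],[0.022,-0.008,0,0],[0.022,-0.008,0,0],[0.022,-0.008,0,0],[0.022,-0.008,0,0],[0.022,-0.008,0,0],[0.022,-0.008,0,0],[0.022,-0.008,0,0]]

```text
time: 1.53
tool_pos: [0.3047, -0.3239, 0.2267]
tool_rot: [-3.141, -0.0, 0.44]
contact_force: [0.2, -1.3, 0.4]
opening: 0.0009
```

Call:
step_arm:
  moves:
    - [[0.022,-0.008,0,0],[0.022,-0.008,0,0],[0.022,-0.008,0,0],[0.022,-0.008,0,0],[0.022,-0.008,0,0],[0.022,-0.008,0,0],[0.022,-0.008,0,0],[0.022,-0.008,0,0]]

```text
time: 2.2
tool_pos: [0.4361, -0.1907, 0.2267]
tool_rot: [-3.141, 0.0, 0.44]
contact_force: [0.2, 0.2, -0.0]
opening: 0.0002
```

```bash
cat > st.py <<'E'
from h import *
s=robot.observe(); p=[0.57459,-0.09072,0.4429]; c,n=np.cos(p[2]),np.sin(p[2])
d=s["tool_pos"]-[p[0],p[1],0]; F=s["contact_force"]
print("t",s["time"],"fixture mm",np.round(1e3*np.array([c*d[0]+n*d[1],-n*d[0]+c*d[1],d[2]]),1),"rot",s["tool_rot"].round(3),"Ffix",np.round([c*F[0]+n*F[1],-n*F[0]+c*F[1],F[2]],1),"open",s["opening"])
E
python3 st.py
```

```text
t 2.2 fixture mm [-167.9  -31.   226.7] rot [-3.141  0.     0.44 ] Ffix [ 0.3  0.1 -0. ] open 0.00015177535004356736
```

Call:
step_arm:
  moves:
    - [[0.018,-0.006,0,0],[0.018,-0.006,0,0],[0.018,-0.006,0,0],[0.018,-0.006,0,0],[0.01,-0.004,0,0],[0,0,0.02,0],[0,0,0.02,0],[0,0,0.02,0]]

```text
time: 2.87
tool_pos: [0.4977, -0.1315, 0.1661]
tool_rot: [3.141, -0.0, 0.441]
contact_force: [-0.0, 0.1, -0.3]
opening: 0.0005
```

Call:
step_arm:
  moves:
    - [[0,0,0.02,0],[0,0,0.02,0],[0,0,0.01,0],[0,0,0,0]]

```text
time: 3.2
tool_pos: [0.4962, -0.1314, 0.1147]
tool_rot: [-3.138, 0.003, 0.441]
contact_force: [-0.2, -0.3, 0.6]
opening: 0.0006
```

```bash
python3 st.py
python3 - <<'E'
from h import *
for n,(x,y,w,h) in(("top",(280,140,160,130)),("side",(265,125,120,120))):
    c=cam(n);a=c["frame"][y:y+h,x:x+w,::-1];cv2.imwrite(f"pics/{n}1.png",cv2.resize(a,None,fx=4.6,fy=4.6,interpolation=cv2.INTER_CUBIC))
E
```

```text
t 3.2 fixture mm [-88.2  -3.1 114.7] rot [-3.138e+00  3.000e-03  4.410e-01] Ffix [-0.4 -0.2  0.6] open 0.0005734110861720529
```

View pics/side1.png

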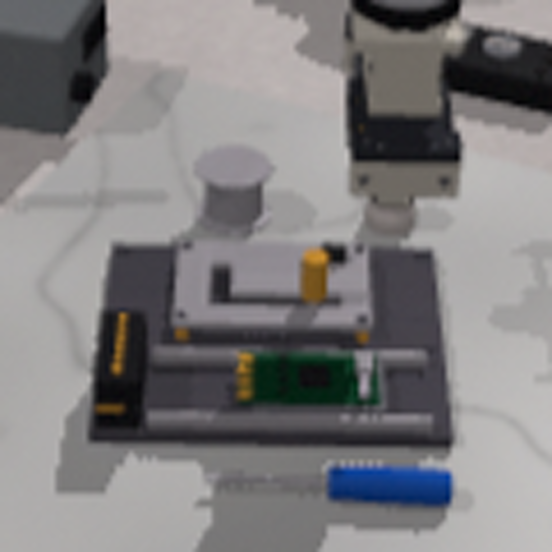

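View pics/top1.png

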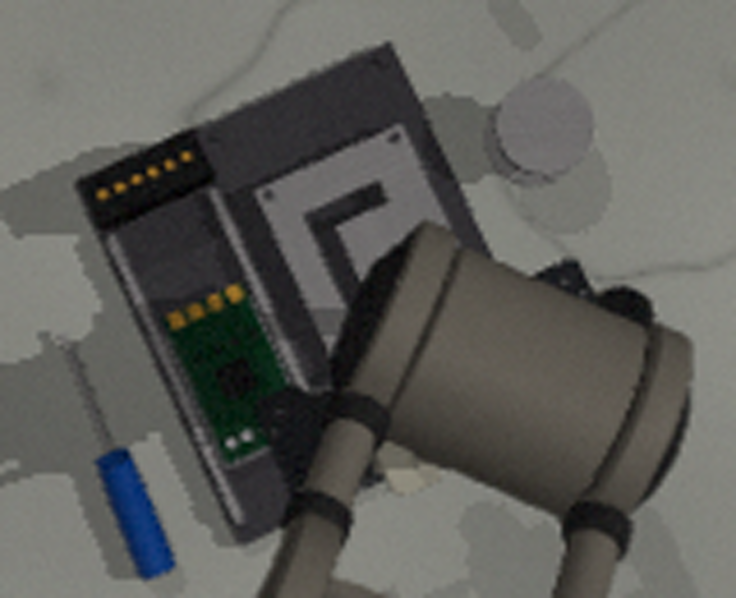

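Call:
step_arm:
  moves:
    - [[0.001,-0.001,0.02,0],[0.001,-0.001,0.02,0],[0.001,-0.001,0.015,0],[0,0,0.01,0],[0,0,0.007,0],[0,0,0,0],[0,0,0,0]]

```text
time: 3.88
tool_pos: [0.4997, -0.1284, 0.0454]
tool_rot: [3.141, -0.001, 0.442]
contact_force: [-0.3, -0.0, 0.8]
opening: 0.0005
```

```bash
python3 st.py
python3 - <<'E'
from h import *
for n,(x,y,w,h) in(("side",(265,125,120,120)),):
    c=cam(n);a=c["frame"][y:y+h,x:x+w,::-1];cv2.imwrite(f"pics/{n}2.png",cv2.resize(a,None,fx=4.6,fy=4.6,interpolation=cv2.INTER_CUBIC))
E
```

```text
t 3.8833 fixture mm [-83.8  -2.   45.4] rot [ 3.141e+00 -1.000e-03  4.420e-01] Ffix [-0.3  0.1  0.8] open 0.00047470353991918953
```

View pics/side2.png

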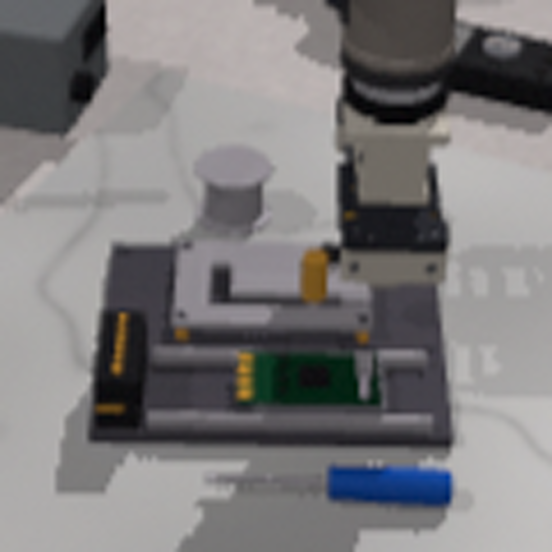

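Run:
```python
from h import *
s=robot.observe();c=cam("side");p=s["tool_pos"]
f=c["frame"][:,:,::-1].copy()
P=np.array([p+[0,0,h] for h in(0,.019,.066)]);u=(proj(c,P)-[265,125])*4.6
print(u, c["frame"].shape)
ct=cam("top")
cv2.imwrite("pics/side3.png",cv2.resize(f[140:210,300:380],None,fx=8,fy=8,interpolation=cv2.INTER_NEAREST))
```

```text
[[381.1323424  282.21327726]
 [382.43829359 261.94607168]
 [385.76640991 210.28585173]] (400, 640, 3)
```

View pics/side3.png

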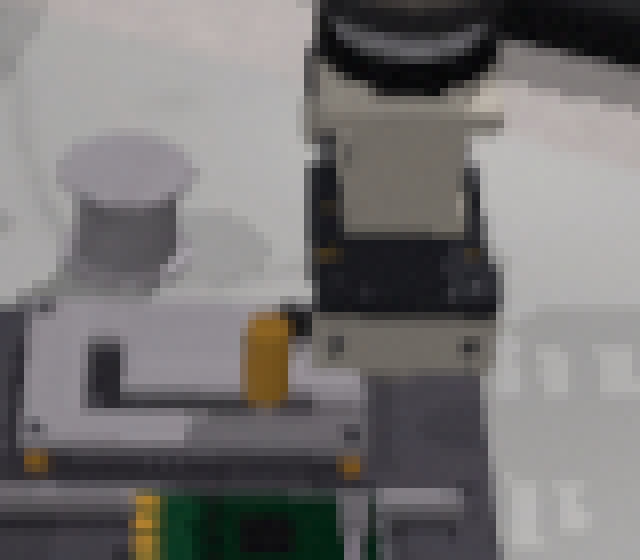

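Call:
step_arm:
  moves:
    - [[0.003,-0.002,0.002,0],[0.005,0,0,0],[0.005,0,0,0],[0.005,0,0,0],[0.005,0,0,0],[0.005,0,0,0],[0.005,0,0,0],[0,0,0,0]]

```text
time: 4.7
tool_pos: [0.529, -0.1119, 0.0426]
tool_rot: [3.141, -0.0, 0.442]
contact_force: [0.1, -0.6, 0.5]
opening: 0.0006
```

```bash
python3 st.py
```

```text
t 4.7 fixture mm [-50.2   0.4  42.6] rot [ 3.141 -0.     0.442] Ffix [-0.2 -0.6  0.5] open 0.0005610629104281581
```

Call:
step_arm:
  moves:
    - [[0.004,0,0,0],[0.004,0,0,0],[0.004,0,0,0],[0.004,0,0,0],[0.004,0,0,0],[0,0,0,0]]

```text
time: 5.2
tool_pos: [0.547, -0.1032, 0.0426]
tool_rot: [3.141, -0.001, 0.442]
contact_force: [-0.2, 0.2, 1.0]
opening: 0.0002
```

```bash
python3 st.py
python3 - <<'E'
from h import *
for n,(x,y,w,h) in(("side",(265,125,120,120)),):
    c=cam(n);a=c["frame"][y:y+h,x:x+w,::-1];cv2.imwrite(f"pics/{n}4.png",cv2.resize(a,None,fx=4.6,fy=4.6,interpolation=cv2.INTER_CUBIC))
E
```

```text
t 5.2 fixture mm [-30.3   0.5  42.6] rot [ 3.141e+00 -1.000e-03  4.420e-01] Ffix [-0.1  0.3  1. ] open 0.00018283033243060042
```

View pics/side4.png

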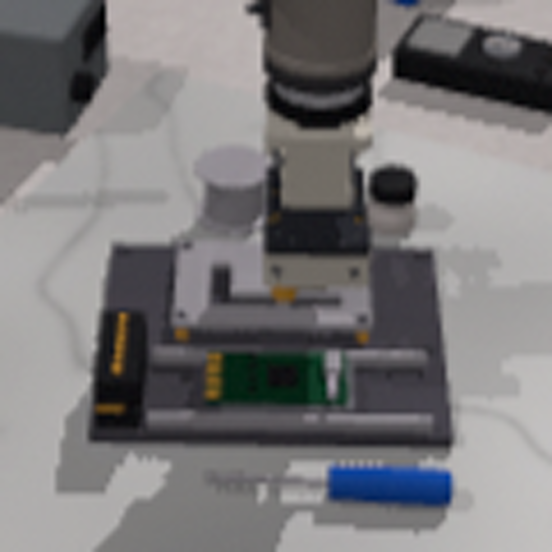

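The knob's foot now shows at (285,295) and the board has moved left by about 30 px, so the carrier is being pushed. I'll carry on and slow down near the stop.

Call:
step_arm:
  moves:
    - [[0.005,0,0,0],[0.006,0,0,0],[0.006,0,0,0],[0.006,0,0,0],[0.006,0,0,0],[0.006,0,0,0],[0.005,0,0,0],[0,0,0,0]]

```text
time: 5.92
tool_pos: [0.5838, -0.0859, 0.0427]
tool_rot: [3.141, -0.001, 0.442]
contact_force: [-0.4, 0.8, 0.4]
opening: 0.0002
```

```bash
python3 st.py
```

```text
t 5.9167 fixture mm [10.4  0.4 42.7] rot [ 3.141e+00 -1.000e-03  4.420e-01] Ffix [-0.   0.9  0.4] open 0.0001805482288082818
```

Call:
step_arm:
  moves:
    - [[0.002,0,0,0],[0.002,0,0,0],[0.001,0,0,0],[0.001,0,0,0]]

```text
time: 6.25
tool_pos: [0.5878, -0.0841, 0.0427]
tool_rot: [3.142, 0.0, 0.442]
contact_force: [-2.8, -2.3, 1.3]
opening: 0.0006
```

```bash
python3 st.py
```

```text
t 6.25 fixture mm [14.8  0.4 42.7] rot [3.142 0.    0.442] Ffix [-3.5 -0.8  1.3] open 0.0006073892614248083
```

Call:
step_arm:
  moves:
    - [[0.001,0,0,0],[0.001,0,0,0],[0.001,0,0,0],[0.001,0,0,0]]

```text
time: 6.58
tool_pos: [0.5913, -0.0823, 0.0427]
tool_rot: [-3.142, 0.001, 0.442]
contact_force: [-5.9, -3.2, 2.4]
opening: 0.0007
```

```bash
python3 st.py
```

```text
t 6.5833 fixture mm [18.7  0.4 42.7] rot [-3.142e+00  1.000e-03  4.420e-01] Ffix [-6.7 -0.3  2.4] open 0.0007367615708179546
```

Call:
step_arm:
  moves:
    - [[0.001,0,0,0],[0.001,0,0,0],[0,0,0,0]]

```text
time: 6.83
tool_pos: [0.5915, -0.0823, 0.0427]
tool_rot: [-3.141, 0.004, 0.442]
contact_force: [-9.8, -5.1, 5.5]
opening: 0.0001
```

```bash
python3 st.py
```

```text
t 6.8333 fixture mm [18.9  0.4 42.7] rot [-3.141  0.004  0.442] Ffix [-11.   -0.4   5.5] open 9.190634993880075e-05
```

Call:
step_arm:
  moves:
    - [[0.001,0,0,0],[0,0,0,0]]

```text
time: 7.0
tool_pos: [0.5916, -0.0822, 0.0426]
tool_rot: [-3.14, 0.006, 0.442]
contact_force: [-12.3, -7.2, 6.5]
opening: 0.0001
```

```bash
python3 st.py
```

```text
t 7.0 fixture mm [19.   0.4 42.6] rot [-3.14   0.006  0.442] Ffix [-14.2  -1.2   6.5] open 0.00013945941661408035
```

Call:
step_arm:
  moves:
    - [[-0.005,0,0,0],[-0.01,0,0,0],[-0.015,0,-0.005,0],[0,0,-0.02,0],[0,0,-0.02,0],[0,0,-0.02,0],[0,0,0,0]]

```text
time: 7.58
tool_pos: [0.5701, -0.0943, 0.112]
tool_rot: [3.136, -0.007, 0.442]
contact_force: [1.2, -0.0, 0.0]
opening: 0.0006
```

```bash
python3 st.py
python3 - <<'E'
from h import *
for n,(x,y,w,h) in(("top",(280,140,160,130)),("side",(265,125,120,120))):
    c=cam(n);a=c["frame"][y:y+h,x:x+w,::-1];cv2.imwrite(f"pics/{n}5.png",cv2.resize(a,None,fx=4.6,fy=4.6,interpolation=cv2.INTER_CUBIC))
E
```

```text
t 7.5833 fixture mm [ -5.6  -1.4 112. ] rot [ 3.136 -0.007  0.442] Ffix [ 1.  -0.5  0. ] open 0.0006438056616768424
```

View pics/side5.png

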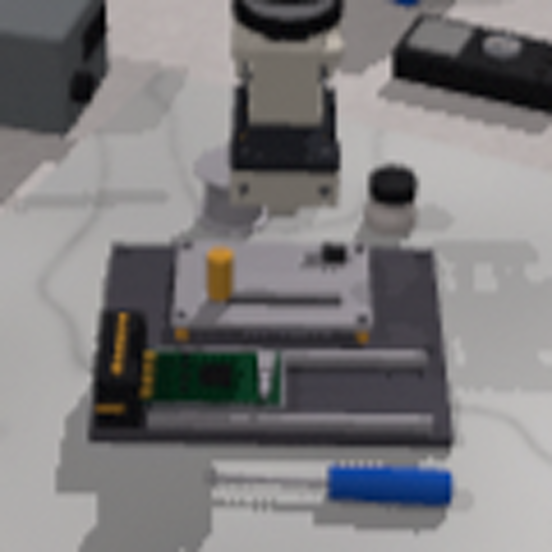

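View pics/top5.png

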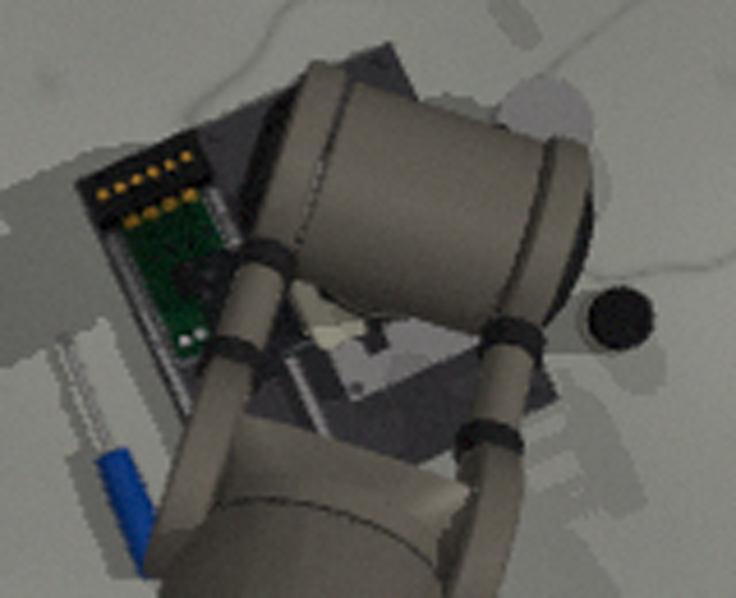

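The side view shows the knob at the corner (top at 219,258) and the board's edge at the contact block. Pushing further raised the force to 14 N without any travel, so the carrier is home.

Call:
step_arm:
  moves:
    - [[0.01,-0.01,0,0],[0.012,-0.012,0,0],[0.012,-0.012,0,0],[0.012,-0.004,0,0],[0,0,0,0],[0,0,0,0]]

```text
time: 8.18
tool_pos: [0.5921, -0.0387, 0.1064]
tool_rot: [-3.141, 0.002, 0.443]
contact_force: [-0.6, 0.9, 0.6]
opening: 0.0001
```

```bash
python3 st.py
python3 - <<'E'
from h import *
c=cam("side");k=back(c,[[265+219/4.6,125+254/4.6]],.072)[0];p=[0.57459,-0.09072,0.4429]; a,n=np.cos(p[2]),np.sin(p[2]);d=k-[*p[:2],0];print(a*d[0]+n*d[1],-n*d[0]+a*d[1])
E
```

```text
t 8.1833 fixture mm [ 38.1  39.5 106.4] rot [-3.141e+00  2.000e-03  4.430e-01] Ffix [-0.1  1.1  0.6] open 0.00014406875199289728
0.03889924641145685 0.0011702062533414052
```

Knob measured at x≈39, y≈1, which matches the corner. Next I descend beside it.

Call:
step_arm:
  moves:
    - [[0.002,0,0.015,0],[0,0,0.015,0],[0,0,0.015,0],[0,0,0.01,0],[0,0,0.008,0],[0,0,0,0],[0,0,0,0]]

```text
time: 8.82
tool_pos: [0.5941, -0.0392, 0.0446]
tool_rot: [-3.141, 0.0, 0.441]
contact_force: [-0.2, -0.1, 0.1]
opening: 0.0004
```

```bash
python3 st.py
```

```text
t 8.8167 fixture mm [39.7 38.2 44.6] rot [-3.141  0.     0.441] Ffix [-0.2  0.   0.1] open 0.00035823173694553295
```

Call:
step_arm:
  moves:
    - [[0,0.004,0,0],[0,0.005,0,0],[0,0.005,0,0],[0,0.005,0,0],[0,0.004,0,0],[0,0,0,0]]

```text
time: 9.32
tool_pos: [0.6048, -0.0606, 0.0451]
tool_rot: [3.141, -0.001, 0.441]
contact_force: [0.6, 0.1, 0.3]
opening: 0.0004
```

```bash
python3 st.py
python3 - <<'E'
from h import *
for n,(x,y,w,h) in(("side",(265,125,120,120)),):
    c=cam(n);a=c["frame"][y:y+h,x:x+w,::-1];cv2.imwrite(f"pics/{n}6.png",cv2.resize(a,None,fx=4.6,fy=4.6,interpolation=cv2.INTER_CUBIC))
E
```

```text
t 9.3167 fixture mm [40.2 14.2 45.1] rot [ 3.141e+00 -1.000e-03  4.410e-01] Ffix [ 0.6 -0.1  0.3] open 0.0004289530289914527
```

View pics/side6.png

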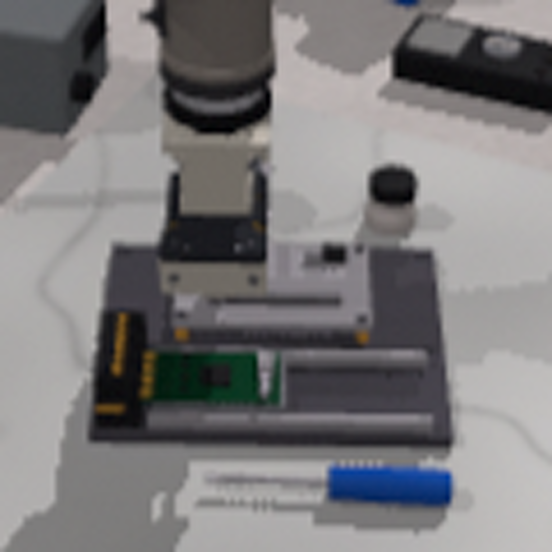

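Call:
step_arm:
  moves:
    - [[0,0.003,0,0],[0,0.003,0,0],[0,0.003,0,0],[0,0.003,0,0]]

```text
time: 9.7
tool_pos: [0.6092, -0.0707, 0.0446]
tool_rot: [-3.141, 0.0, 0.442]
contact_force: [-0.9, 2.1, 2.0]
opening: 0.0002
```

```bash
python3 st.py
```

```text
t 9.7 fixture mm [39.8  3.3 44.6] rot [-3.141  0.     0.442] Ffix [0.1 2.3 2. ] open 0.00015420150365472922
```

Call:
step_arm:
  moves:
    - [[0,0.002,0,0],[0,0.002,0,0],[0,0.001,0,0],[0,0.001,0,0]]

```text
time: 10.03
tool_pos: [0.6118, -0.0761, 0.0446]
tool_rot: [-3.142, 0.0, 0.442]
contact_force: [-0.4, 1.7, 1.1]
opening: 0.0005
```

```bash
python3 st.py
```

```text
t 10.0333 fixture mm [39.8 -2.8 44.6] rot [-3.142  0.     0.442] Ffix [0.3 1.7 1.1] open 0.0004677354098276556
```

Call:
step_arm:
  moves:
    - [[0,0.001,0,0],[0,0.001,0,0],[0,0.001,0,0],[0,0.001,0,0]]

```text
time: 10.37
tool_pos: [0.6135, -0.0797, 0.0447]
tool_rot: [3.142, 0.0, 0.442]
contact_force: [-1.5, 1.8, 0.1]
opening: 0.0005
```

```bash
python3 st.py
```

```text
t 10.3667 fixture mm [39.9 -6.7 44.7] rot [3.142 0.    0.442] Ffix [-0.6  2.3  0.1] open 0.0005023138563408988
```

Call:
step_arm:
  moves:
    - [[0,0.001,0,0],[0,0.001,0,0],[0,0.001,0,0],[0,0,0,0]]

```text
time: 10.7
tool_pos: [0.6148, -0.0825, 0.0447]
tool_rot: [3.141, 0.0, 0.442]
contact_force: [-0.6, 0.9, 0.4]
opening: 0.0008
```

```bash
python3 st.py
```

```text
t 10.7 fixture mm [39.9 -9.9 44.7] rot [3.141 0.    0.442] Ffix [-0.1  1.   0.4] open 0.0007607415546121226
```

No stop has been felt yet, so I'll keep going in 1 mm rows.

Call:
step_arm:
  moves:
    - [[0,0.001,0,0],[0,0.001,0,0],[0,0.001,0,0]]

```text
time: 10.95
tool_pos: [0.6157, -0.0845, 0.0446]
tool_rot: [-3.14, 0.0, 0.442]
contact_force: [-2.5, 6.8, 3.0]
opening: 0.0007
```

```bash
python3 st.py;python3 - <<'E'
from h import *
for n,(x,y,w,h) in(("top",(280,140,160,130)),("side",(265,125,120,120))):
    c=cam(n);a=c["frame"][y:y+h,x:x+w,::-1];cv2.imwrite(f"pics/{n}7.png",cv2.resize(a,None,fx=4.6,fy=4.6,interpolation=cv2.INTER_CUBIC))
E
```

```text
t 10.95 fixture mm [ 39.8 -12.   44.6] rot [-3.14   0.     0.442] Ffix [0.6 7.2 3. ] open 0.0007025018895866358
```

View pics/side7.png

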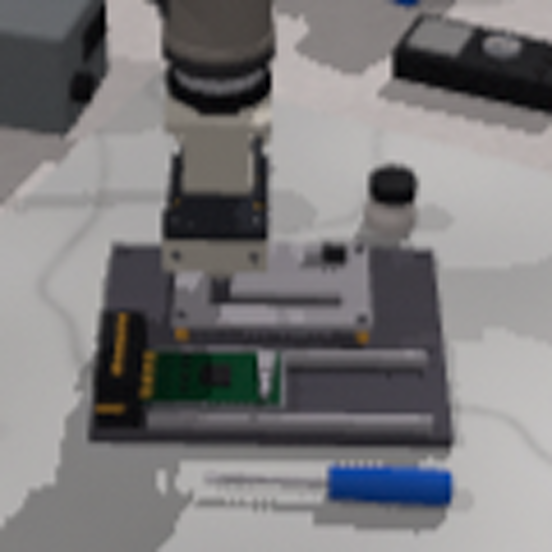

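The force is up to 7 N at y −12, which is probably the closed end. I'll press a little more to confirm.

Call:
step_arm:
  moves:
    - [[0,0.001,0,0],[0,0.001,0,0],[0,0,0,0]]

```text
time: 11.3
tool_pos: [0.6158, -0.0847, 0.0447]
tool_rot: [-3.137, 0.001, 0.442]
contact_force: [-5.3, 8.7, 3.9]
opening: 0.0
```

```bash
python3 st.py
```

```text
t 11.3 fixture mm [ 39.8 -12.2  44.7] rot [-3.137e+00  1.000e-03  4.420e-01] Ffix [-1.  10.1  3.9] open 2.8067188185247605e-05
```

Travel has stopped and the force is rising, so this is the closed end. I'll back off along +y, go up, and move away towards −x to free the view.

Call:
step_arm:
  moves:
    - [[0,-0.004,0,0],[0,-0.008,0,0],[0,-0.008,-0.005,0],[0,0,-0.02,0],[0,0,-0.025,0],[0,0,-0.03,0],[0,0,-0.03,0],[-0.02,0,-0.02,0]]

```text
time: 11.97
tool_pos: [0.5929, -0.0765, 0.1782]
tool_rot: [3.138, -0.005, 0.443]
contact_force: [0.5, -1.1, 0.9]
opening: 0.0003
```

Call:
step_arm:
  moves:
    - [[-0.03,0,0,0],[-0.03,0,0,0],[-0.03,0.01,0,0],[-0.03,0.01,0,0],[-0.03,0.01,0,0],[-0.02,0.01,0,0],[0,0,0,0]]

```text
time: 12.55
tool_pos: [0.4515, -0.1885, 0.1754]
tool_rot: [3.14, 0.001, 0.439]
contact_force: [-0.2, -0.7, -0.1]
opening: 0.0004
```

```bash
python3 st.py;python3 - <<'E'
from h import *
for n,(x,y,w,h) in(("top",(280,140,160,130)),("side",(265,125,120,120))):
    c=cam(n);a=c["frame"][y:y+h,x:x+w,::-1];cv2.imwrite(f"pics/{n}8.png",cv2.resize(a,None,fx=4.6,fy=4.6,interpolation=cv2.INTER_CUBIC))
E
```

```text
t 12.55 fixture mm [-153.1  -35.6  175.4] rot [3.14e+00 1.00e-03 4.39e-01] Ffix [-0.5 -0.6 -0.1] open 0.00039489507097688044
```

View pics/side8.png

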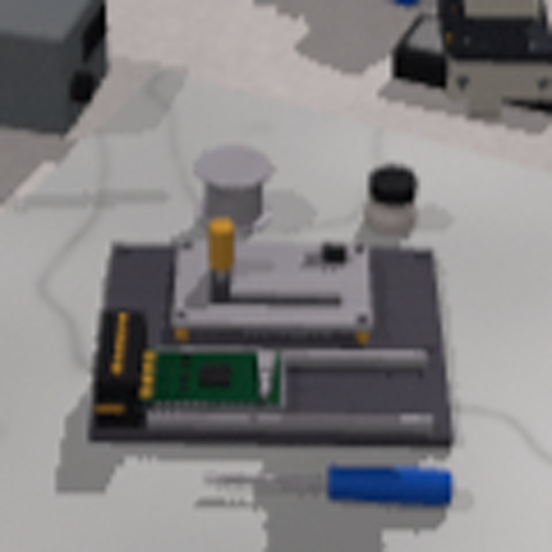

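View pics/top8.png

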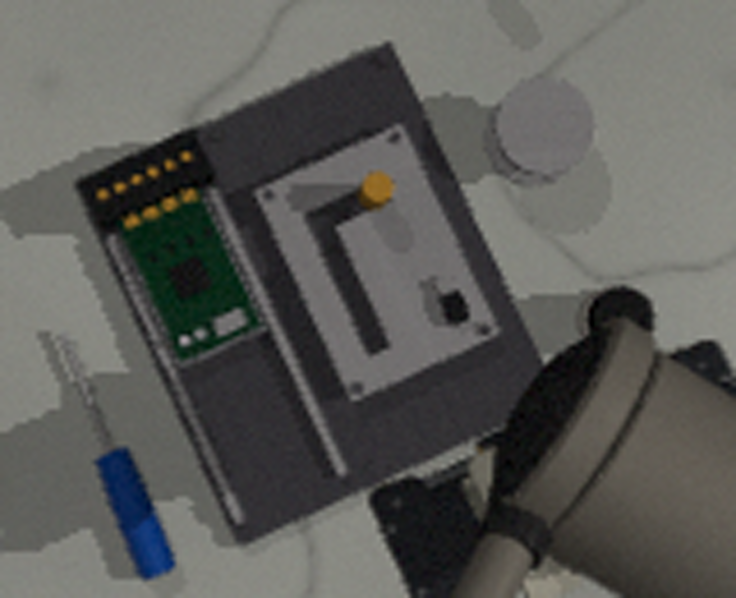

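```bash
python3 - <<'E'
from h import *
p=[0.57459,-0.09072,0.4429]; a,n=np.cos(p[2]),np.sin(p[2])
for cn,uv in(("top",[280+378/4.6,140+188/4.6]),("side",[265+222/4.6,125+224/4.6])):
    d=back(cam(cn),[uv],.072)[0]-[*p[:2],0];print(cn,a*d[0]+n*d[1],-n*d[0]+a*d[1])
E
python3 st.py
```

```text
top 0.03729108316518184 -0.03845278981077588
side 0.037741506966660336 -0.03782699945469709
t 12.75 fixture mm [-149.4  -34.2  175. ] rot [ 3.141e+00 -1.000e-03  4.420e-01] Ffix [ 0.1  0.4 -0. ] open 0.0003232575405833125
```

```bash
python3 -c "
from cell import robot
print(robot.hand_in())"
```

```text
the job is handed in; nothing more can be done
None
```

The board is docked and I handed the job in; hand-in gives no verdict. With the gripper shut, I pushed the knob home along the slot with the side of the fingers. I then set down beside it and pushed it with the back of a finger to the closed end of the short leg, and came away.

- **Force:** at both stops the travel ended while the force kept rising, to about 14 N at the carrier's end stop and 10 N at the closed end.
- **Position:** both cameras put the knob at about fixture x 37.5, y −38 mm, against a nominal 40, −38. The 2.5 mm short in x is about the calibration error plus the slot's clearance, and inside the 6 mm allowed.
- **Surroundings:** the plug, spool, jar and screwdriver show at the same pixels as at the start. I did not compare the tin and the meter, but the arm stayed well clear of both. The tool was clear of everything, with contact force near zero, at about 12.8 s.

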